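Turn the measuring cup and its board over together

ROBOT

A 7-joint arm with a two-finger parallel gripper is mounted at the origin on the work surface. World frame = base frame: x ahead of the robot, y to its left, z up, the work surface at z = 0. Lengths are in m, angles in rad, forces in N, time in s.
With the tool pointing down it reaches from about 0.4 to 0.9 m from the base axis. Payload 5.5 kg.
Tool frame: the origin (TCP) lies at the centre of the arm's flange, where the gripper is bolted on; the fingertips stand 173 mm ahead of it and the grasp point (between the pads) lies 155 mm ahead of it; y points along the fingers, z is the direction in which the jaws open and shut, and the axes are right-handed (so a half turn about y gives the same grasp; the last joint's range is limited). The gripper opens to 85 mm and grips with 20 to 120 N. Pads are 22 mm wide; open, the fingers measure 114 mm over their backs; the gripper's body (76 mm by 85 mm) begins 54 mm behind the grasp point. The pads swing forward as they close: fully open they stand 13 mm farther back than shut.
Start: joints at [1.498, 0.501, -0.427, 1.55, 0.221, 1.138, -0.21], TCP at [0.214, -0.614, 0.405] pointing down, gripper open.
Joint ranges: [-2.88, 2.88], [-0.31, 2.03], [-1.54, 1.56], [0.2, 2.42], [-1.41, 4.55], [0.19, 2.02], [-2.57, 2.57]. Speed limits (rad/s): [2.57, 2.57, 3.14, 3.14, 3.14, 3.14, 3.14].

INTERFACE

Orientations are given as a unit quaternion [x, y, z, w].
In Python, from workcell import r gives the robot as it stands.
- The arm moves only by the tool jog_arm, never from a script. Its argument "series" is a list of rows, each a list of 7 numbers: the shift along the tool's x, y, z scaled (see below), then the turn, a rotation vector about the tool's x, y, z scaled (see below), then the finger opening in mm, from 0 to 85.4. In form: [[x, y, z, wx, wy, wz, hand], ...]. A call has 1 to 8 rows; each row shifts and turns the pose as measured when the row begins, along the tool's axes as they then stand; what a row does not reach is not made up. The controller multiplies each number of a shift by 0.03 m and each number of a turn by 4 degrees. A row lasts 1/10 s, in which the tool goes at most 50 mm and 8.59 degrees, less where a joint would pass 70% of its speed; a pose out of reach is approached as far as the arm can. A call with a number of a shift or a turn outside -1 to 1 is refused whole. A call with a gripper value outside its range is refused whole. The fingers move at their own pace and stop on an object; "grip_force" is the grip in N (left out, the last holds). Time passes only in rows, so rows that do not move let the fingers close. It gives the time, the measured TCP pose, the force and the opening at its end, in the units of the state.
- r.get_obs(): the state, without advancing time (a new reading comes with each control period).
- r.camera(name): name is "scene" or "top" or "wrist"; returns a dict with "color" (480x640x3 uint8, red, green, blue), "range_z" (480x640 float32, m along the optical axis (not along the pixel's ray), 0 where there is no reading), "K" (3x3 intrinsics, pixels), "R" (3x3) and "t" (3): a world point X has camera coordinates R X + t. Camera axes: x right, y down, z forward; pixel columns grow to the right and rows downward; lengths in m; the calibration is good to about 2 mm. A picture is of the moment at which its call begins.
- r.close_job(): hands the job in, once; it reports no verdict.
Trained networks look in a picture, given as the dict that the camera call returned (one of the last four; its "shot" number tells which), for a name from the list of things; names that differ only in an ending like _2 or _b are one class to them, and where a whole thing is asked for, a point or a joint stands for the part that bears it (a point fixed in the world has none). Each returns a list of dicts, best first, with "conf" (0 to 1); they miss things now and then, are a little off and sometimes report something else, mostly with a low value. They report only what shows in the picture. A call takes as long as a camera call. They do not tell look-alikes from the thing itself.
- r.masks_of(picture, target): "region" (480x640 bool, what is visible of it) and "location" ([column, row] in pixels, amid what is visible of it).
- r.pinpoint(picture, target): "location" ([column, row] in pixels: a listed point, or the origin of a listed thing).
The state is a dict: "t": time; "q": joint angles; "qd": joint speeds; "tau": joint torques, N m; "eef_pos": TCP position; "eef_rot": TCP orientation; "ft_force": force on the tool from outside, world axes, zero at the start; "moment": the same for the moment, N m; "finger_gap": finger opening in m.
Only numpy, scipy, OpenCV 4.12 (cv2) and the standard library are available. Lean on these libraries where they do the work, as an engineer would, in place of code of your own. Each camera call takes 0.05 s, during which the arm holds its last target. There are 200 camera calls.

TASK

The aluminium measuring cup is to be put away mouth down. Take the black bar of the turning cage that holds the cup under its pale wooden board, swing it up and over to the other side until the cage has made its full half turn, so that cup and board turn over together and the cup stands upside down on the board; then let go. Leave the other cage, with the little jar under a white board, as it is.

Things in the scene. Friction and masses are not known exactly. Their poses are not given: they have to be found in the camera images.
- cup_bar (a point): Middle of the black grip bar (12 mm thick, 76 mm free between its end rods) of the cage that holds the cup. Parallel to the cage's level axle, 105 mm from it, 54 mm clear of the cage. Axes turn with the cage: x along bar and axle, y from axle to bar, z up at the start, bar and axle then 75 mm above the counter. Turns pi: from +y up over the top to a stop opposite. It can spin in closed fingers.
- cup: Aluminium measuring cup, 50 mm high, 72 mm across its rim, 62 mm at the foot, with a short flat handle tab, about 90 g; upright at the start, loose in the cage with 1 to 5 mm of play. Origin: centre of its underside; z from foot to mouth. The steel cage has light friction (0.1 N m), stays where it is left, and turns between two posts on a wooden foot fixed to the counter.
- board: Pale wooden board, 80 x 80 x 9 mm, about 60 g, lying loose on the cup's rim under the cage's upper slats. Origin: centre of the face that is below at the start; z up at the start. The cage is 96 mm along the axle, 90 mm across, 70 mm high, its top 110 mm above the counter; while it turns, no part but the bar and its rods rises above 135 mm.
- jar: Clear plastic mini jar with a yellow lid, 50 mm high, 68 mm across, loose under a white plastic board in a second cage just like the cup's, on the other side of the counter; to be left alone. Origin: centre of its underside; z up.
Not all that is in view belongs to the job. What is shaped like the part that bears cup_bar but blue is not meant. Leave any pink look-alike of the cup alone.

How it is judged:
At the end, for the whole second after the job is handed in: Cup upside down within 10 degrees, standing on the wooden board, which is turned over too (within 10 degrees), centres within 15 mm of each other; the bar down on the far side (within 18 mm of its final height), cup and board at rest; jar still upright within 10 degrees (angle between each of cup, board's own z axis and vertical above 2.967 rad and z of board in the frame of cup between 0.045 and 0.06 m and horizontal distance between cup and board below 0.015 m and height (world z) of cup_bar below 0.093 m and linear speed of each of cup, board below 0.03 m/s and angle between jar's own z axis and vertical below 0.175 rad); the robot touches nothing.
It fails at once if the jar's cage is turned by more than 25 degrees (angle between jar's own z axis and vertical above 0.436 rad).
It also fails if it takes over 46 s, if anything falls off the work surface, if the arm or the gripper's body presses on something with over 40 N, if the wrist force passes 120 N, or if a joint passes its speed limit or range.

## Working session

There is one attempt and no reset: what is moved stays moved. The work goes in short steps, Python scripts to look and compute and a tool call to move; the robot and the scene stay as the last step left them, time stands still between calls to the robot, and variables do not carry over. Pictures are saved under pics/ and viewed, about 8 in all and at most 12, crops included, and the job is handed in when it is done.

Besides the shell and the picture viewer there is one more tool, called after "Call:" in YAML: its name, and indented under it one key for each argument. jog_arm: Moves the arm, as the interface text tells. Shifts and turns lie within -1 to 1; 1 stands for 0.03 m of shift or 4 degrees of turn. Its arguments: {"type":"object","properties":{"series":{"type":"array","items":{"type":"array","items":{"type":"number"}}},"grip_force":{"type":"number"}},"required":["series"]}

```bash
mkdir -p pics; cat > h.py <<'E'
import numpy as np, cv2
from workcell import r
from scipy.spatial.transform import Rotation as Ro
def world(p,uv,z=None,d=None):
    K,R,t=p["K"],p["R"],p["t"]
    ray=np.linalg.inv(K)@[uv[0],uv[1],1]
    if d is None and z is None:
        d=p["range_z"][int(round(uv[1])),int(round(uv[0]))]
    c=-R.T@t; w=R.T@ray
    if z is not None: d=(z-c[2])/w[2]
    return c+d*w
def save(p,n,crop=None,s=1):
    im=p["color"][:,:,::-1]
    if crop: im=im[crop[1]:crop[3],crop[0]:crop[2]]
    cv2.imwrite("pics/"+n,cv2.resize(im,None,fx=s,fy=s,interpolation=cv2.INTER_CUBIC))
E
python3 - <<'E'
from h import *
np.set_printoptions(precision=3,suppress=True)
o=r.get_obs();print(o["t"],o["eef_pos"],Ro.from_quat(o["eef_rot"]).as_matrix(),o["finger_gap"])
for n in("scene","top"):
    p=r.camera(n);save(p,n+".png")
    print(n,"campos",-p["R"].T@p["t"])
    for k in("cup_bar","cup","board","jar"):
        for q in r.pinpoint(p,k): print(k,"pin",q["conf"],q["location"],world(p,q["location"]),world(p,q["location"],z=.075))
    for q in r.masks_of(p,"cup_bar"): print("mask",q["conf"],q["location"],q["region"].sum())
E
```

```text
0.0 [ 0.214 -0.613  0.404] [[-0.944 -0.001  0.33 ]
 [-0.33   0.002 -0.944]
 [-0.    -1.    -0.002]] 0.08576155239631145
scene campos [1.178 0.508 0.639]
cup_bar pin 0.93 [177.4, 250.9] [ 0.61  -0.126  0.083] [ 0.603 -0.135  0.075]
cup_bar pin 0.78 [303.7, 192.6] [ 0.329 -0.073  0.076] [ 0.328 -0.075  0.075]
cup pin 0.68 [154.4, 243.3] [ 0.596 -0.195  0.064] [ 0.607 -0.182  0.075]
cup pin 0.65 [267.3, 284.1] [ 0.536 -0.006  0.019] [0.593 0.04  0.075]
board pin 0.73 [147.8, 216.9] [ 0.587 -0.212  0.106] [ 0.553 -0.253  0.075]
jar pin 0.96 [407.4, 306.2] [0.52  0.237 0.071] [0.525 0.239 0.075]
mask 0.81 [264.3, 175.6] 2626
mask 0.78 [152.0, 232.8] 3074
top campos [0.347 0.063 0.884]
cup_bar pin 0.72 [384.8, 297.9] [ 0.333 -0.08   0.081] [ 0.333 -0.082  0.075]
cup pin 0.91 [348.6, 202.5] [ 0.509 -0.034  0.008] [ 0.496 -0.026  0.075]
board pin 0.82 [463.8, 149.1] [ 0.576 -0.218  0.11 ] [ 0.587 -0.231  0.075]
mask 0.78 [453.8, 146.4] 2889
mask 0.75 [439.1, 304.3] 3173
```

View pics/scene.png

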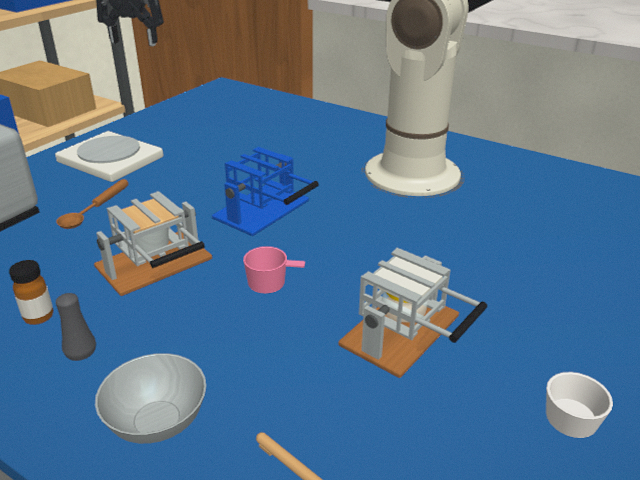

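View pics/top.png

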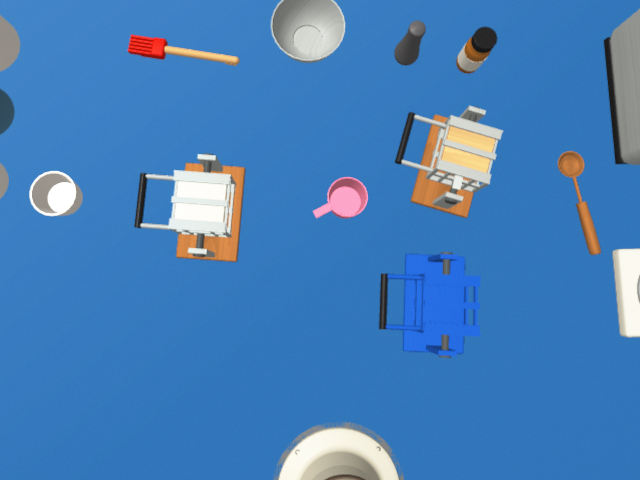

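Candidates for the bar: (405,138) in the top view on the steel cage with the wooden board, (385,300) on the blue cage (the decoy), and (140,200) on the jar's cage with the white board. The one at (405,138), seen at (178,254) in the scene view, fits. The pink cup at (348,200) is a look-alike. Next I measure the bar and confirm it in a crop.

```bash
python3 - <<'E'
from h import *
np.set_printoptions(precision=4,suppress=True)
pics=[]
for n,box in(("top",(390,105,420,172)),("scene",(145,235,212,272))):
    p=r.camera(n)
    c=p["color"].astype(int);m=np.zeros((480,640),bool)
    x0,y0,x1,y1=box
    m[y0:y1,x0:x1]=(c.max(2)<60)[y0:y1,x0:x1]
    nn,lab,st,ce=cv2.connectedComponentsWithStats(m.astype(np.uint8));k=1+st[1:,4].argmax();m=lab==k
    v,u=np.nonzero(m);print(n,st[k])
    pt=np.array([world(p,(a,b)) for a,b in zip(u,v)])
    pt=pt[(abs(pt[:,2]-.078)<.02)]
    med=np.median(pt,0);_,s,V=np.linalg.svd(pt-pt.mean(0));
    pr=(pt-pt.mean(0))@V[0]
    mid=pt.mean(0)+V[0]*(pr.max()+pr.min())/2
    print(len(pt),"mean",pt.mean(0),"mid",mid,"len",np.ptp(pr),"dir",V[0],"zmax",np.percentile(pt[:,2],95))
    for q in r.pinpoint(p,"board"):print(q["conf"],q["location"],world(p,q["location"],z=.110))
    save(p,n+"_c.png",(370,80,530,240) if n=="top" else(80,170,240,300),3.5)
E
```

```text
top [395 113  19  51 240]
239 mean [ 0.607  -0.1264  0.0811] mid [ 0.6082 -0.1268  0.0812] len 0.09118324822998042 dir [-0.9535  0.3014 -0.0081] zmax 0.0841720908949807
0.66 [462.7, 150.6] [ 0.5739 -0.2162  0.11  ]
scene [150 242  54  26 348]
346 mean [ 0.6137 -0.1256  0.0782] mid [ 0.6114 -0.1248  0.0782] len 0.09173251529243179 dir [ 0.9514 -0.308  -0.0043] zmax 0.08165999718743513
0.9 [145.3, 215.3] [ 0.5904 -0.2132  0.11  ]
```

View pics/scene_c.png

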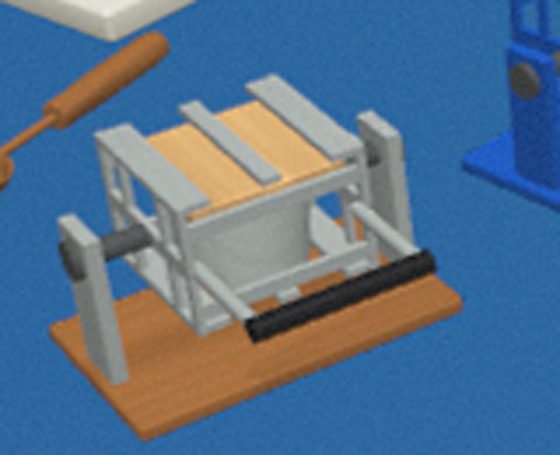

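The crop shows the steel cage with the pale wooden board and aluminium cup. Its black bar runs from (250,328) to (432,262), and the decoy is the blue cage at right. The bar's height (0.076), length (91 mm) and the cage centre 105 mm away all agree. The bar is at about (0.609,-0.126) and needs a yaw of +37° about the tool's y.

Call:
jog_arm:
  series:
    - [-1,0,-1,0,1,0,45]
    - [-1,0,-1,0,1,0,45]
    - [-1,0,-1,0,1,0,45]
    - [-1,0,-1,0,1,0,45]
    - [-1,0,-1,0,1,0,45]
    - [-1,0,-1,0,1,0,45]
    - [-1,0,-1,0,1,0,45]
    - [-1,0,-1,0,1,0,45]
  grip_force: 25

```text
t: 1.6
eef_pos: [0.4311, -0.3568, 0.404]
eef_rot: [-0.092, -0.699, 0.703, 0.093]
ft_force: [0.6, -0.0, -0.1]
finger_gap: 0.0449
```

```bash
cat > m.py <<'E'
from h import *
import sys
np.set_printoptions(precision=3,suppress=True)
# args: target grasp point x y z ; prints shift in units and yaw
B=np.array([.952,-.305,0]);Z=np.array([-.305,-.952,0])
T=np.array([float(a) for a in sys.argv[1:4]])
o=r.get_obs();R=Ro.from_quat(o["eef_rot"]).as_matrix();g=np.array(o["eef_pos"])+.155*R[:,1]
tgt=np.array([-B,[0,0,-1],Z]).T
print("t",o["t"],"grasp",g,"gap",o["finger_gap"],"F",np.array(o["ft_force"]),"units",R.T@(T-g)/.03,"tcp-shift units",R.T@(T+[0,0,.155]-o["eef_pos"])/.03,"turn",Ro.from_matrix(R.T@tgt).as_rotvec(degrees=True)/4)
E
python3 m.py .609 -.126 .17
```

```text
t 1.6 grasp [ 0.431 -0.358  0.249] gap 0.04493200186475796 F [ 0.564 -0.035 -0.099] units [-3.743  2.582 -9.009] tcp-shift units [-3.741  2.582 -8.979] turn [-0.082  0.695  0.003]
```

Call:
jog_arm:
  series:
    - [-0.4,0.3,-1,0,0.35,0,45]
    - [-0.4,0.3,-1,0,0.35,0,45]
    - [-0.5,0.3,-1,0,0,0,45]
    - [-0.5,0.3,-1,0,0,0,45]
    - [-0.5,0.3,-1,0,0,0,45]
    - [-0.5,0.3,-1,0,0,0,45]
    - [-0.5,0.3,-1,0,0,0,45]
    - [-0.4,0.3,-1,0,0,0,45]

```text
t: 2.4
eef_pos: [0.6186, -0.1521, 0.332]
eef_rot: [-0.113, -0.695, 0.702, 0.108]
ft_force: [1.1, -0.1, 0.6]
finger_gap: 0.045
```

```bash
python3 m.py .609 -.126 .16
```

```text
t 2.4 grasp [ 0.62  -0.154  0.177] gap 0.04497583269630125 F [ 1.09  -0.078  0.631] units [ 0.623  0.556 -0.775] tcp-shift units [ 0.576  0.557 -0.734] turn [-0.114 -0.043 -0.129]
```

Call:
jog_arm:
  series:
    - [0.5,0.4,-0.6,-0.1,0,-0.1,45]
    - [0,0,0,0,0,0,45]

```text
t: 2.6
eef_pos: [0.6123, -0.1232, 0.3181]
eef_rot: [0.108, 0.7, -0.698, -0.107]
ft_force: [-0.3, 0.5, -0.5]
finger_gap: 0.0453
```

```bash
python3 m.py .609 -.126 .075; python3 - <<'E'
from h import *
p=r.camera("wrist");save(p,"w1.png")
c=p["color"].astype(int)
for q in r.pinpoint(p,"cup_bar"): print(q["conf"],q["location"],world(p,q["location"],z=.075))
for u in [np.array([.609,-.126,.075])]:
    x=p["K"]@(p["R"]@u+p["t"]);print(x[:2]/x[2])
E
```

```text
t 2.6 grasp [ 0.613 -0.123  0.163] gap 0.04532327065831951 F [-0.339  0.521 -0.501] units [0.084 2.935 0.153] tcp-shift units [0.079 2.935 0.133] turn [ 0.056  0.073 -0.014]
0.85 [333.1, 260.0] [ 0.60826023 -0.12937896  0.075     ]
[327.97805631 260.42124063]
```

View pics/w1.png

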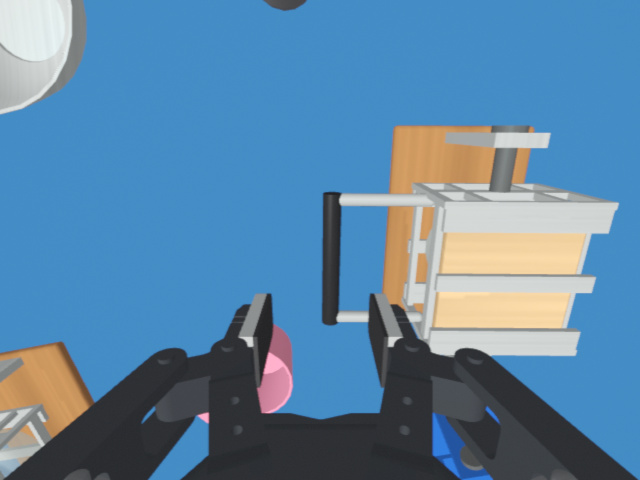

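The wrist view shows the bar at (332,258), upright between the fingers at columns 255 and 385, aligned to about 1°. It is about 5 mm off the estimate. I'll correct that while descending.

Call:
jog_arm:
  series:
    - [0.1,0.6,0.2,0,0.05,0,45]
    - [0,0.6,0,0,0,0,45]
    - [0,0.6,0,0,0,0,45]
    - [0,0.6,0,0,0,0,45]
    - [0,0.5,0,0,0,0,45]
    - [0,0,0,0,0,0,45]

```text
t: 3.3
eef_pos: [0.6123, -0.1435, 0.237]
eef_rot: [-0.122, -0.695, 0.7, 0.107]
ft_force: [0.7, 3.2, 1.6]
finger_gap: 0.0447
```

```bash
python3 m.py .608 -.128 .075
```

```text
t 3.3 grasp [ 0.615 -0.145  0.082] gap 0.04474096600858448 F [0.67  3.17  1.578] units [ 0.416  0.225 -0.46 ] tcp-shift units [ 0.305  0.226 -0.444] turn [-0.047 -0.219 -0.306]
```

Call:
jog_arm:
  series:
    - [0.15,0,-0.25,0,-0.1,-0.15,45]
    - [0.15,0,-0.2,0,-0.1,-0.15,45]
    - [0,0,0,0,0,0,45]

```text
t: 3.6
eef_pos: [0.608, -0.1291, 0.2375]
eef_rot: [-0.11, -0.697, 0.7, 0.11]
ft_force: [0.7, 0.5, 0.1]
finger_gap: 0.0452
```

```bash
python3 m.py .608 -.128 .075
```

```text
t 3.6 grasp [ 0.608 -0.13   0.083] gap 0.04516898019065817 F [0.733 0.536 0.082] units [ 0.013  0.25  -0.06 ] tcp-shift units [ 0.011  0.25  -0.037] turn [-0.063 -0.049 -0.006]
```

Call:
jog_arm:
  series:
    - [0,0.2,0,0,0,0,45]
    - [0,0,0,0,0,0,0]
    - [0,0,0,0,0,0,0]
    - [0,0,0,0,0,0,0]
    - [0,0,0,0,0,0,0]
    - [0,0,0,0,0,0,0]
    - [0,0,0,0,0,0,0]
  grip_force: 40

```text
t: 4.3
eef_pos: [0.6084, -0.128, 0.2314]
eef_rot: [-0.11, -0.697, 0.7, 0.11]
ft_force: [0.5, 0.9, 0.1]
finger_gap: 0.0108
```

```bash
python3 m.py .608 -.128 .075
```

```text
t 4.3 grasp [ 0.608 -0.129  0.076] gap 0.010756608155192289 F [0.515 0.853 0.083] units [ 0.019  0.048 -0.012] tcp-shift units [0.012 0.048 0.005] turn [-0.046 -0.026 -0.02 ]
```

Gripped: the opening is 10.8 mm and the grasp point lies on the bar. Now the first 40° of the arc.

Call:
jog_arm:
  series:
    - [0,-0.31,0.01,0,0,0,0]
    - [0,-0.3,0.04,0,0,0,0]
    - [0,-0.3,0.07,0,0,0,0]
    - [0,-0.29,0.09,0,0,0,0]
    - [0,-0.28,0.12,0,0,0,0]
    - [0,-0.27,0.14,0,0,0,0]
    - [0,-0.26,0.16,0,0,0,0]
    - [0,-0.24,0.19,0,0,0,0]

```text
t: 5.1
eef_pos: [0.6004, -0.1524, 0.3039]
eef_rot: [-0.11, -0.698, 0.699, 0.109]
ft_force: [2.0, 0.9, -5.6]
finger_gap: 0.0104
```

```bash
cat > a.py <<'E'
from h import *
import sys
np.set_printoptions(precision=3,suppress=True)
B=np.array([.952,-.305,0]);Z=np.array([-.305,-.952,0]);S=np.array([.608,-.1285,.075])
o=r.get_obs();R=Ro.from_quat(o["eef_rot"]).as_matrix();g=np.array(o["eef_pos"])+.155*R[:,1]
d=g-S;a,h=d@Z,d[2];th=np.degrees(np.arctan2(h,.105-a))
tgt=np.array([-B,[0,0,-1],Z]).T
print("t",o["t"],"a,h",a,h,"along",d@-B,"rad",np.hypot(h,.105-a),"th",th,"gap",o["finger_gap"],"F",np.array(o["ft_force"]),"turn",Ro.from_matrix(R.T@tgt).as_rotvec(degrees=True)/4)
e=float(sys.argv[1]);prev=g
P=[S+Z*.105*(1-np.cos(x))+[0,0,.105*np.sin(x)] for x in np.radians(np.linspace(th,e,9)[1:])]
for q in P: print((R.T@(q-prev)/.03).round(2));prev=q
E
python3 a.py 80
```

```text
t 5.1 a,h 0.025295511620795484 0.0739061196898957 along -0.0003275273486575154 rad 0.10869645806284553 th 42.838271692343575 gap 0.010359178749797452 F [ 1.987  0.903 -5.574] turn [-0.018 -0.024 -0.028]
[ 0.01 -0.12  0.29]
[-0.   -0.18  0.22]
[-0.   -0.16  0.23]
[-0.   -0.15  0.24]
[-0.   -0.13  0.25]
[-0.   -0.1   0.26]
[-0.   -0.08  0.27]
[-0.   -0.06  0.28]
```

Call:
jog_arm:
  series:
    - [0,-0.17,0.22,0,0,0,0]
    - [0,-0.17,0.23,0,0,0,0]
    - [0,-0.15,0.24,0,0,0,0]
    - [0,-0.14,0.25,0,0,0,0]
    - [0,-0.12,0.26,0,0,0,0]
    - [0,-0.1,0.26,0,0,0,0]
    - [0,-0.08,0.27,0,0,0,0]
    - [0,-0.06,0.28,0,0,0,0]

```text
t: 5.9
eef_pos: [0.5824, -0.2071, 0.3411]
eef_rot: [0.11, 0.701, -0.696, -0.106]
ft_force: [1.4, 4.9, 0.1]
finger_gap: 0.0101
```

```bash
python3 a.py 115
```

```text
t 5.9 a,h 0.08132560659340747 0.11112615673716818 along -0.00033518148433586345 rad 0.11361997894007805 th 77.97346301756058 gap 0.010081709638747646 F [1.377 4.885 0.083] turn [ 0.12   0.055 -0.069]
[0.01 0.23 0.34]
[ 0.   -0.03  0.28]
[ 0.   -0.    0.28]
[0.   0.02 0.28]
[0.   0.04 0.28]
[0.   0.06 0.28]
[0.   0.09 0.27]
[0.   0.11 0.26]
```

Call:
jog_arm:
  series:
    - [0,0.04,0.29,0,0,0,0]
    - [0,0.04,0.29,0,0,0,0]
    - [0,0.05,0.29,0,0,0,0]
    - [0,0.06,0.29,0,0,0,0]
    - [0,0.07,0.28,0,0,0,0]
    - [0,0.08,0.28,0,0,0,0]
    - [0,0.09,0.27,0,0,0,0]
    - [0,0.11,0.26,0,0,0,0]

```text
t: 6.7
eef_pos: [0.5603, -0.2754, 0.3321]
eef_rot: [0.111, 0.701, -0.697, -0.105]
ft_force: [2.8, 4.3, -2.4]
finger_gap: 0.0103
```

```bash
python3 a.py 145; python3 - <<'E'
from h import *
p=r.camera("scene");save(p,"s2.png",(70,130,270,300),3)
E
```

```text
t 6.7 a,h 0.15325608301743898 0.1020858030408225 along -0.0004119493502218255 rad 0.11291660963151333 th 115.30015826397397 gap 0.010307921133431715 F [ 2.821  4.266 -2.359] turn [ 0.107  0.043 -0.097]
[0.02 0.34 0.09]
[0.   0.11 0.2 ]
[0.   0.13 0.19]
[0.   0.14 0.18]
[0.   0.15 0.17]
[0.   0.16 0.16]
[0.   0.17 0.15]
[0.   0.18 0.14]
```

View pics/s2.png

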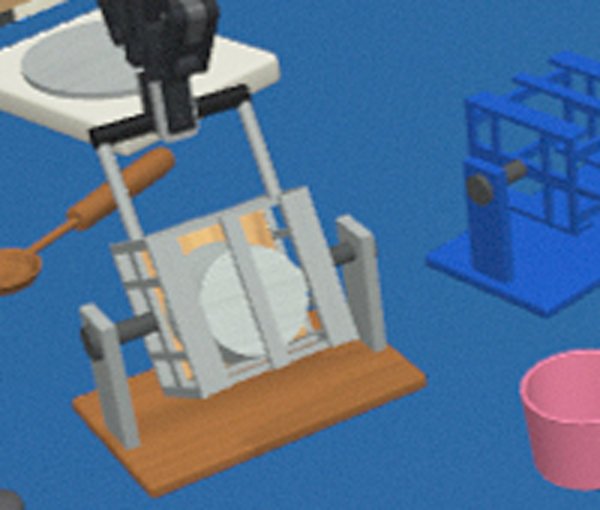

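The bar at (170,113) is held between the fingers, with cup and board inside the cage, past the top. Continue.

Call:
jog_arm:
  series:
    - [0,0.17,0.21,0,0,0,0]
    - [0,0.17,0.2,0,0,0,0]
    - [0,0.18,0.19,0,0,0,0]
    - [0,0.19,0.18,0,0,0,0]
    - [0,0.2,0.17,0,0,0,0]
    - [0,0.2,0.16,0,0,0,0]
    - [0,0.2,0.15,0,0,0,0]
    - [0,0.21,0.14,0,0,0,0]

```text
t: 7.55
eef_pos: [0.5462, -0.3199, 0.282]
eef_rot: [0.111, 0.701, -0.697, -0.106]
ft_force: [1.7, 4.7, 2.9]
finger_gap: 0.01
```

```bash
python3 a.py 178
```

```text
t 7.55 a,h 0.20000786528101447 0.05195728517223468 along -0.00042532793859322016 rad 0.1082869057075892 th 151.3269190376926 gap 0.009973307873034687 F [1.674 4.731 2.928] turn [ 0.092  0.026 -0.081]
[ 0.02  0.23 -0.01]
[0.   0.19 0.08]
[0.   0.19 0.07]
[0.   0.19 0.06]
[0.   0.2  0.05]
[0.   0.2  0.04]
[0.   0.2  0.03]
[0.   0.2  0.01]
```

Call:
jog_arm:
  series:
    - [0,0.2,0.06,0,0,0,0]
    - [0,0.2,0.06,0,0,0,0]
    - [0,0.2,0.05,0,0,0,0]
    - [0,0.2,0.05,0,0,0,0]
    - [0,0.2,0.04,0,0,0,0]
    - [0,0.2,0.03,0,0,0,0]
    - [0,0.2,0.02,0,0,0,0]
    - [0,0.2,0.01,0,0,0,0]

```text
t: 8.35
eef_pos: [0.5444, -0.3294, 0.2335]
eef_rot: [0.111, 0.7, -0.697, -0.106]
ft_force: [-7.7, 7.4, 42.8]
finger_gap: 0.0103
```

```bash
python3 a.py 180
```

```text
t 8.35 a,h 0.2099176658385738 0.003554941567690803 along -0.001706493997740248 rad 0.10497787488115928 th 178.05938063067336 gap 0.010276318960766015 F [-7.68   7.398 42.843] turn [ 0.071  0.041 -0.093]
[ 0.06  0.01 -0.  ]
[0.   0.01 0.  ]
[0.   0.01 0.  ]
[0.   0.01 0.  ]
[0.   0.01 0.  ]
[0.   0.01 0.  ]
[0.   0.01 0.  ]
[0.   0.01 0.  ]
```

The force shows 43 N: the stop is reached at 178°. Ease off, open, check.

Call:
jog_arm:
  series:
    - [0,-0.05,0,0,0,0,0]
    - [0,0,0,0,0,0,40]
    - [0,0,0,0,0,0,40]
    - [0,0,0,0,0,0,40]
    - [0,0,0,0,0,0,40]
    - [0,0,0,0,0,0,40]

```text
t: 8.95
eef_pos: [0.542, -0.3327, 0.2331]
eef_rot: [-0.11, -0.698, 0.699, 0.107]
ft_force: [0.5, -0.7, -0.5]
finger_gap: 0.04
```

```bash
python3 a.py 180|head -1; python3 - <<'E'
from h import *
p=r.camera("scene");save(p,"s3.png",(70,130,270,300),3)
E
```

```text
t 8.95 a,h 0.21462779373048713 0.003142139560714116 along -7.944169917399602e-05 rad 0.10967281431254164 th 178.35824424792224 gap 0.04003518821369252 F [ 0.517 -0.712 -0.486] turn [-0.008  0.019 -0.056]
```

View pics/s3.png

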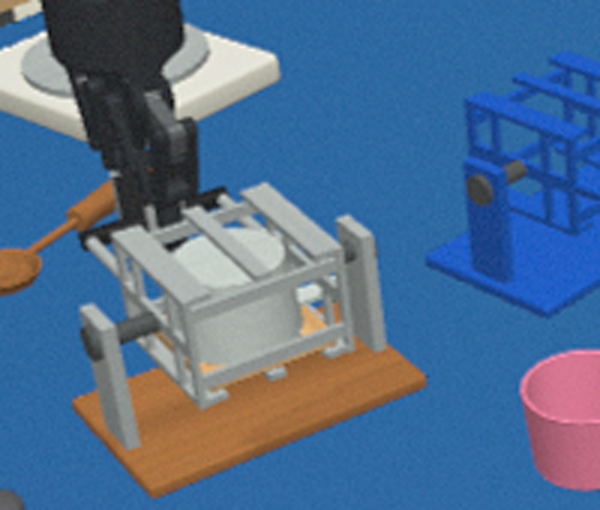

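The cage is turned over, with the cup upside down on the board and the fingers open around the bar at (160,225). Lift out gently.

Call:
jog_arm:
  series:
    - [0,-0.25,-0.1,0,0,0,40]
    - [0,-0.25,0,0,0,0,40]
    - [0,-0.25,0,0,0,0,40]
    - [0,-0.25,0,0,0,0,40]

```text
t: 9.4
eef_pos: [0.5425, -0.3293, 0.2643]
eef_rot: [-0.109, -0.699, 0.699, 0.108]
ft_force: [-0.2, 0.0, 0.1]
finger_gap: 0.04
```

```bash
python3 a.py 180|head -1
```

```text
t 9.4 a,h 0.21112508392389062 0.03433862496917971 along 0.0008029597585729117 rad 0.11154225478547043 th 162.07010627108187 gap 0.04000166380825596 F [-0.226  0.021  0.076] turn [ 0.     0.022 -0.027]
```

Call:
jog_arm:
  series:
    - [0,-0.5,0,0,0,0,40]
    - [0,-0.6,0,0,0,0,40]
    - [0,-0.8,0,0,0,0,40]
    - [0,-1,0,0,0,0,40]
    - [0,-1,0.5,0,0,0,40]
    - [0,-0.8,1,0,0,0,40]
    - [0,0,1,0,0,0,40]
    - [0,0,0,0,0,0,40]

```text
t: 10.2
eef_pos: [0.5201, -0.4007, 0.4236]
eef_rot: [-0.111, -0.697, 0.701, 0.103]
ft_force: [-0.1, -0.4, -0.2]
finger_gap: 0.04
```

```bash
python3 - <<'E'
from h import *
np.set_printoptions(precision=3,suppress=True)
p=r.camera("scene");save(p,"s4.png",(70,130,270,300),3)
o=r.get_obs();print(o["t"],o["eef_pos"],o["ft_force"])
q2=r.camera("top")
im=np.vstack([cv2.resize(p["color"][130:300,70:270],(600,510)),]);t=cv2.resize(q2["color"][90:260,380:540],None,fx=1.2,fy=3)[:510]
save(q2,"t4.png",(380,80,580,240),3)
for n,pp in(("s",p),("t",q2)):
    for k in("cup_bar","cup","board","jar"):
        for q in r.pinpoint(pp,k): print(n,k,q["conf"],q["location"],world(pp,q["location"]),world(pp,q["location"],z={"cup":.1,"cup_bar":.075}.get(k,.05)))
E
```

```text
10.25 [ 0.522 -0.398  0.424] [0.359 0.763 0.734]
s cup_bar 0.81 [119.9, 199.7] [ 0.546 -0.33   0.082] [ 0.538 -0.341  0.075]
s cup_bar 0.79 [299.3, 191.7] [ 0.338 -0.078  0.081] [ 0.329 -0.083  0.075]
s cup_bar 0.25 [150.8, 235.8] [ 0.599 -0.197  0.08 ] [ 0.594 -0.204  0.075]
s cup 0.93 [147.4, 215.0] [ 0.589 -0.21   0.111] [ 0.577 -0.225  0.1  ]
s cup 0.67 [263.8, 284.8] [ 0.539 -0.011  0.018] [0.623 0.058 0.1  ]
s board 0.56 [150.4, 237.4] [ 0.601 -0.196  0.078] [ 0.572 -0.232  0.05 ]
s jar 0.61 [406.0, 306.1] [0.522 0.235 0.072] [0.497 0.225 0.05 ]
t cup_bar 0.79 [383.4, 301.1] [ 0.328 -0.077  0.084] [ 0.328 -0.079  0.075]
t cup_bar 0.6 [519.9, 174.9] [ 0.538 -0.324  0.081] [ 0.539 -0.327  0.075]
t cup 0.9 [346.4, 198.4] [ 0.517 -0.03   0.005] [ 0.499 -0.02   0.1  ]
t cup 0.71 [465.3, 148.1] [ 0.578 -0.22   0.111] [ 0.581 -0.225  0.1  ]
```

View pics/s4.png

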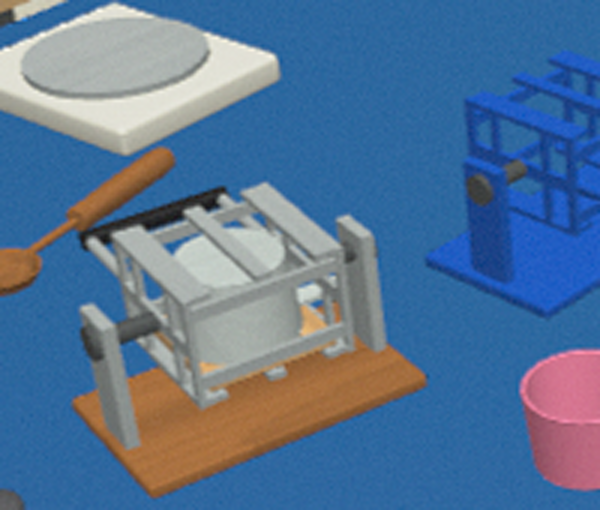

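View pics/t4.png

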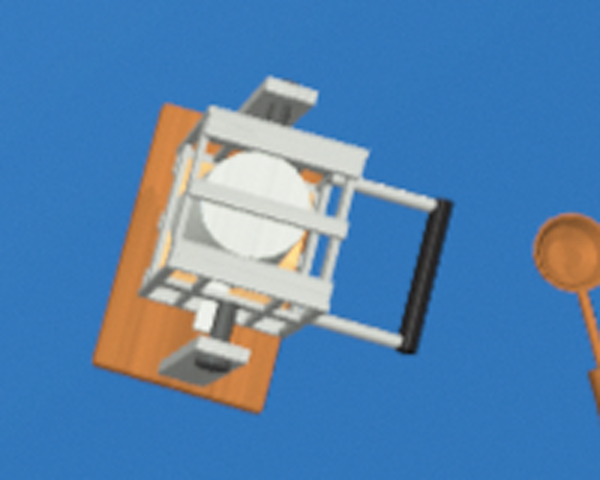

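The bar is down on the far side, at (155,218) in the scene crop and (428,277) in the top crop. The cup stands foot up at (230,250) on the board, and the gripper is well clear. Handing in.

```bash
python3 -c "
from workcell import r
print(r.close_job())"
```

```text
the job is handed in; nothing more can be done
None
```

I swung the cup's cage through its half turn to the stop, let go, lifted the gripper clear and handed the job in at about 10 s. No verdict was reported.

- **Last pictures:** the cup is foot up on the board. The bar is down on the far side: its upper face measures about 82 mm, which puts its middle near 76 mm, below the 93 mm limit.
- **Robot:** it is clear of everything, with the flange at 0.42 m and wrist force about 1 N.
- **Jar:** its cage was never approached. The network still finds the jar within about 2 mm of where it was at the start.
- **Drift on the way:** the first descent wandered about 17 mm towards the cage, with 3 N of contact. I corrected it before gripping.
- **Radius during the swing:** the grasp point read up to 9 mm beyond the bar's 105 mm radius near the top, as if the bar had slid in the fingers. It read 105 mm at the stop.
- **Force at the stop:** the wrist force reached 43 N while the fingers held the bar, below the 120 N wrist limit.
- **Not measured:** I judged the cup-to-board centring and the tilt angles by eye only.

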